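# Heft the screw tubs and hold up the full one

### The arm

A 6-joint arm with a two-finger parallel gripper is mounted at the origin on the work surface. World frame = base frame: x ahead of the robot, y to its left, z up, the work surface at z = 0. Lengths are in m, angles in rad, forces in N, time in s.
With the tool pointing down it reaches from about 0.275 to 0.75 m from the base axis. Payload 10.2 kg.
Tool frame: the origin (TCP) lies at the very end of the fingers, on their centre line; the grasp point (between the pads) lies 19 mm behind it; z points along the fingers, y is the line along which they close (so a half turn about z gives the same grasp; the last joint's range is limited). The gripper opens to 88 mm and grips with 3 to 60 N. Pads are 18 mm wide; open, the fingers measure 123 mm over their backs; the gripper's body (75 mm by 187 mm) begins 45 mm behind the grasp point.
Start: joints at [-1.553, 0.313, 1.498, -0, 1.331, -0.223], TCP at [0.125, -0.51, 0.211] pointing down, gripper open.
Joint ranges: [-2.94, 2.94], [-0.97, 2.17], [0.19, 2.56], [-1.23, 4.37], [0.02, 3.11], [-2.88, 2.88]. Speed limits (rad/s): [2.39, 2.39, 3.01, 3.14, 3.14, 3.14].

### API

Orientations are given as a unit quaternion [w, x, y, z].
In Python, from cell import * gives the robot as it stands.
- The arm moves only by the tool play_rows, never from a script. Its argument "commands" is a list that holds one entry, the list of rows, each a list of 5 numbers: the shift along the world's x, y, z in m, then the turn about the world's z in rad, then the finger opening in m, from 0 to 0.0881. In form: [[[tx, ty, tz, twist, hand], ...]]. A call has 1 to 12 rows; each row shifts and turns the commanded pose from where the row before left it; what a row does not reach is not made up. A row lasts 1/8 s, in which the tool goes at most 62.5 mm and 10.7 degrees, less where a joint would pass 70% of its speed; a pose out of reach is approached as far as the arm can. A call with a gripper value outside its range is refused whole. The fingers move at their own pace and stop on an object; the grip force is fixed at half the most. Time passes only in rows, so rows that do not move let the fingers close. It gives the time, the measured TCP pose, the force, the opening and the grip force at its end, in the units of the state.
- state(): the state, without advancing time (a new reading comes with each control period).
- read_camera(name): name is "scene" or "top" or "wrist"; returns a dict with "frame" (420x560x3 uint8, red, green, blue), "range_z" (420x560 float32, m along the optical axis (not along the pixel's ray), 0 where there is no reading), "intrinsics" (3x3 intrinsics, pixels), "k1" (the pictures are not rectified: a ray, as slopes to the right and down, at radius r is drawn at 1 + k1 r^2 times it, then the intrinsics apply), "R" (3x3) and "t" (3): a world point X has camera coordinates R X + t. Camera axes: x right, y down, z forward; pixel columns grow to the right and rows downward; lengths in m; the calibration is good to about 2 mm. A picture is of the moment at which its call begins.
- job_done(): hands the job in; it is judged then, once.
Trained networks look in the newest picture that a camera, given by its name, has taken for a name from the list of things; names that differ only in an ending like _2 or _b are one class to them, and where a whole thing is asked for, a point or a joint stands for the part that bears it (a point fixed in the world has none). Each returns a list of dicts, best first, with "p" (0 to 1); they miss things now and then, are a little off and sometimes report something else, mostly with a low value. They report only what shows in the picture. A call takes as long as a camera call.
- look_for(camera, name): "rect" ([left, top, width, height] in pixels, round what is visible of it).
The state is a dict: "t": time; "joints": joint angles; "qvel": joint speeds; "effort": joint torques, N m; "eef_pos": TCP position; "eef_rot": TCP orientation; "wrist_force": force on the tool from outside, world axes, zero at the start; "moment": the same for the moment, N m; "opening": opening from 0.0 (shut) to 1.0 (fully open); "gripper_force": force on a finger pad.
Only numpy, scipy, OpenCV 4.12 (cv2) and the standard library are available. Lean on these libraries where they do the work, as an engineer would, in place of code of your own. Each camera call takes 0.05 s, during which the arm holds its last target. There are 200 camera calls.

### The job

Three look-alike screw tubs stand in the blue holder; one is nearly full and the other two are almost empty, so heft them to find the full one, and set any light one you have lifted back down into the recess it came from. Finish while holding the full tub, level and still, at least 100 mm clear above the holder, so that your mate can lift its lid and take screws. The lids are only laid on, so keep every tub upright and do not drop one; leave the other things on the bench where they are.

Things in the scene. Friction and masses are not known exactly. Their poses are not given: they have to be found in the camera images.
- holder: Fixed blue-painted wooden board, 104 x 308 mm and 24 mm high (its bare wood end strips 30 mm), lying on the bench with a row of three round recesses bored in its top along its own y axis. Origin: centre of its underside; z up, y along the row. It stands in a different place and at a different yaw each time.
- recess_1 (a point): Centre of the floor of the recess at the holder's own y = +95 mm. Each recess is 71 mm wide and 12 mm deep, its floor 12 mm above the bench, and holds one tub loosely.
- recess_2 (a point): The same for the middle recess (holder's own y = 0).
- recess_3 (a point): The same for the recess at the holder's own y = -95 mm.
- tub_1_centre (a point): One of three outwardly identical upright tubs, any of them in any recess: opaque grey wall 62 mm in diameter, 68 mm high, with a white label band; on it a flat orange lid 60 mm in diameter, 12 mm thick; 80 mm high in all. The point is on the axis, 40 mm above the underside (52 mm above the bench when seated), z up. Grip the grey wall from above, across the row, 45 to 55 mm above the underside.
- tub_2_centre (a point): Another of the three tubs, the same outside (see tub_1). Any of the three may be the full one, and it cannot be seen which: the nearly full tub weighs 0.45 to 0.57 kg, an almost empty one 0.08 to 0.15 kg.
- tub_3_centre (a point): Another of the three tubs, the same outside (see tub_1).
- glue: Bystander: upright yellow glue bottle, 62 mm in diameter, 185 mm high, origin under its base.
- hammer: Bystander: claw hammer lying on the bench, 260 mm long.
- tape: Bystander: yellow and black tape measure, 70 x 42 x 65 mm, standing on the bench.
- offcut: Bystander: wooden offcut, 100 x 45 x 35 mm.

How it is judged:
By the outcome, as a careful person would: the job done as asked, in the order asked, and still so for the second after the job is handed in, while the arm keeps its last pose, push and grip.
It also fails if it takes over 58 s, if anything falls off the work surface, if the arm or the gripper's body presses on something with over 40 N, if the wrist force passes 120 N, or if a joint passes its speed limit or range.

## Working session

There is one attempt and no reset: what is moved stays moved. The work goes in short steps, Python scripts to look and compute and a tool call to move; the robot and the scene stay as the last step left them, time stands still between calls to the robot, and variables do not carry over. Pictures are saved under pics/ and viewed, at most 10 in all, crops included, and the job is handed in when it is done.

Besides the shell and the picture viewer there is one more tool, called as name([rows], argument=value, ...), one row to a line, values as JSON. play_rows: Moves the arm, as the interface text tells. Its arguments: {"type":"object","properties":{"commands":{"type":"array"}},"required":["commands"]}

```bash
mkdir -p pics; cat > h.py <<'E'
from cell import *
import numpy as np, cv2
def unproj(c,u,v,z):
    K=c["intrinsics"];d=np.array([(u-K[0,2])/K[0,0],(v-K[1,2])/K[1,1]]);s=d.copy()
    for _ in range(20): s=d/(1+c["k1"]*(s@s))
    return c["R"].T@(np.array([s[0]*z,s[1]*z,z])-c["t"])
def cloud(c):
    h,w=c["range_z"].shape;K=c["intrinsics"]
    u,v=np.meshgrid(np.arange(w),np.arange(h))
    d=np.stack([(u-K[0,2])/K[0,0],(v-K[1,2])/K[1,1]],-1);s=d.copy()
    for _ in range(20): s=d/(1+c["k1"]*(s**2).sum(-1,keepdims=True))
    z=c["range_z"][...,None]
    P=np.concatenate([s*z,z],-1)-c["t"]
    return P@c["R"]
E
python3 - <<'E'
from h import *
ims=[]
for n in ["top","scene"]:
    c=read_camera(n);np.savez(f"{n}.npz",**c)
    im=cv2.cvtColor(c["frame"],cv2.COLOR_RGB2BGR)
    cv2.imwrite(f"pics/{n}.png",im)
    P=cloud(c);f=cv2.cvtColor(c["frame"],cv2.COLOR_RGB2HSV)
    for nm in ["tub_1_centre","holder","glue","hammer","tape","offcut"]:
        for r in look_for(n,nm)[:4]:
            x,y,w,h=r["rect"];u,v=int(x+w/2),int(y+h/2)
            print(n,nm,round(r["p"],2),np.round(r["rect"]),P[min(v,419),min(u,559)].round(3))
s=state();print(s["t"],s["eef_pos"],s["eef_rot"],s["wrist_force"])
E
```

```text
top tub_1_centre 0.56 [258. 201.  20.  18.] [ 0.534 -0.003  0.092]
top holder 0.25 [364. 209.  92.  47.] [ 0.479 -0.433 -0.001]
top glue 0.92 [114. 227.  32.  24.] [0.448 0.378 0.129]
top hammer 0.97 [366. 211.  90.  47.] [ 0.474 -0.437 -0.004]
top tape 0.81 [138. 177.  22.  33.] [0.59  0.351 0.062]
top offcut 0.57 [366. 175.  28.  33.] [ 0.6   -0.34   0.037]
scene tub_1_centre 0.72 [279. 200.  28.  32.] [ 0.563 -0.008  0.095]
scene holder 0.73 [194. 196. 119.  46.] [ 0.54  -0.104  0.076]
scene glue 0.63 [407. 130.  35.  57.] [0.474 0.386 0.114]
scene hammer 0.83 [ 83. 214. 100.  35.] [ 0.465 -0.43  -0.001]
scene tape 0.58 [407. 198.  29.  35.] [0.611 0.336 0.055]
scene offcut 0.88 [147. 247.  35.  45.] [ 0.614 -0.345  0.035]
0.7 [ 0.12518173 -0.50987351  0.21123603] [ 1.82876541e-05  9.92761376e-01  1.20103500e-01 -4.77990603e-06] [-0.57827872  0.95140565  0.33651754]
```

View pics/top.png

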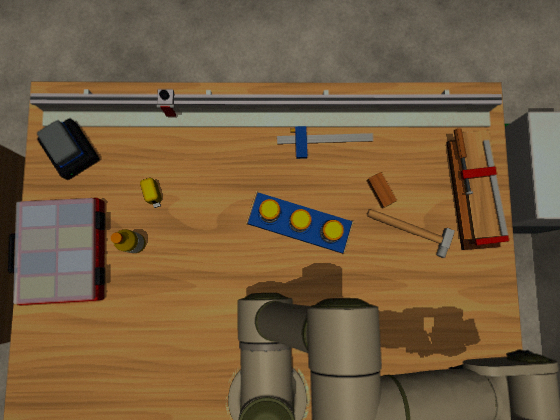

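View pics/scene.png

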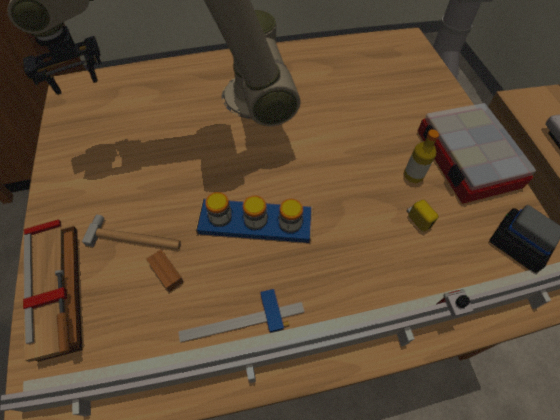

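The top picture shows the holder at about (300,223), with lids at (270,210), (300,220) and (333,231). The hammer, offcut, tape and glue are all well clear of it. Next I'll locate the lids.

```bash
python3 - <<'E'
from h import *
for n in ["top","scene"]:
    c=dict(np.load(n+".npz"));P=cloud(c);f=cv2.cvtColor(c["frame"],cv2.COLOR_RGB2HSV)
    box=(P[...,0]>.35)&(P[...,0]<.7)&(abs(P[...,1])<.3)
    m=(box&(P[...,2]>.08)&(P[...,2]<.105)&(f[...,0]<30)&(f[...,1]>150)).astype(np.uint8)
    k,l,s,ct=cv2.connectedComponentsWithStats(m)
    for i in range(1,k):
        if s[i,4]>40: print(n,s[i],P[l==i].mean(0).round(4),((P[l==i].max(0)+P[l==i].min(0))/2).round(4),P[l==i][:,2].std())
    b=(box&(f[...,0]>100)&(f[...,0]<130)&(f[...,1]>120)&(P[...,2]>.01)&(P[...,2]<.05))
    q=P[b][:,:2];print(cv2.minAreaRect(q.astype(np.float32)),P[b][:,2].mean())
E
```

```text
top [259 199  21  21 325] [ 0.5374 -0.0061  0.0923] [ 0.5375 -0.0058  0.0916] 0.0027341600169717936
top [290 209  21  21 329] [ 0.5083 -0.0953  0.0923] [ 0.5085 -0.0948  0.0924] 0.0028402066686929648
top [323 220  20  20 332] [ 0.4774 -0.1873  0.0926] [ 0.4778 -0.1872  0.0924] 0.00298997760021312
((0.5077245831489563, -0.09770470857620239), (0.2982010245323181, 0.10109890252351761), 72.61787414550781) 0.02313316169771508
scene [206 192  23  21 383] [ 0.4828 -0.187   0.092 ] [ 0.4806 -0.1868  0.0895] 0.0024268257749971013
scene [243 195  23  22 387] [ 0.5138 -0.0946  0.0924] [ 0.511  -0.0945  0.0894] 0.00248625578939704
scene [280 198  23  22 392] [ 0.543  -0.006   0.0924] [ 0.5409 -0.0047  0.0886] 0.002733950519186323
((0.51188725233078, -0.09734158217906952), (0.29717934131622314, 0.09934228658676147), 72.68974304199219) 0.023034641468759456
```

play_rows([
  [[0.04, 0.036, 0, 0.113, 0.088], [0.04, 0.036, 0, 0.113, 0.088], [0.04, 0.036, 0, 0.113, 0.088], [0.04, 0.036, 0, 0.113, 0.088], [0.04, 0.036, 0, 0.113, 0.088], [0.04, 0.036, 0, 0.113, 0.088], [0.04, 0.036, 0, 0.113, 0.088], [0.04, 0.036, 0, 0.113, 0.088], [0.035, 0.036, 0, 0.112, 0.088], [0, 0, 0, 0, 0.088], [0, 0, 0, 0, 0.088]],
])

```text
t: 2.08
eef_pos: [0.4799, -0.1861, 0.2111]
eef_rot: [-0.0, 0.809, 0.588, -0.0]
wrist_force: [-0.3, -1.1, 0.5]
opening: 0.998
gripper_force: 0.0
```

```bash
cat > wl.py <<'E'
from h import *
import sys
c=read_camera("wrist");P=cloud(c);f=cv2.cvtColor(c["frame"],cv2.COLOR_RGB2HSV)
cv2.imwrite(f"pics/{sys.argv[1]}.png",cv2.cvtColor(c["frame"],cv2.COLOR_RGB2BGR))
m=((P[...,2]>.08)&(P[...,2]<.105)&(f[...,0]<30)&(f[...,1]>130)).astype(np.uint8)
k,l,s,ct=cv2.connectedComponentsWithStats(m)
for i in range(1,k):
    if s[i,4]>200:
        r=cv2.minEnclosingCircle(P[l==i][:,:2].astype(np.float32));print(s[i],P[l==i].mean(0).round(4),np.round(r[0],4),round(r[1],4))
b=(f[...,0]>100)&(f[...,0]<130)&(f[...,1]>120)&(P[...,2]>.015)&(P[...,2]<.035)
print(cv2.minAreaRect(P[b][:,:2].astype(np.float32)))
s=state();q=s["eef_rot"]
print(s["t"],s["eef_pos"].round(4) if hasattr(s["eef_pos"],'round') else s["eef_pos"],"yaw tool y deg",np.degrees(2*np.arctan2(q[2],q[1]))-90,s["wrist_force"])
E
python3 wl.py w1
```

```text
[250   0  51  14 490] [ 0.5314 -0.0298  0.0901] [ 0.5329 -0.0242] 0.0214
[ 242   56   67   69 2926] [ 0.5124 -0.0959  0.0918] [ 0.5095 -0.0959] 0.0296
[ 244  167   61   61 2875] [ 0.4792 -0.1864  0.0918] [ 0.4784 -0.1878] 0.0297
((0.617438793182373, -0.15757226943969727), (0.24940796196460724, 0.34276872873306274), 72.23088836669922)
2.125 [ 0.4797 -0.1866  0.2112] yaw tool y deg -18.080832110794148 [ 0.04362323 -0.83700307  0.95336365]
```

View pics/w1.png

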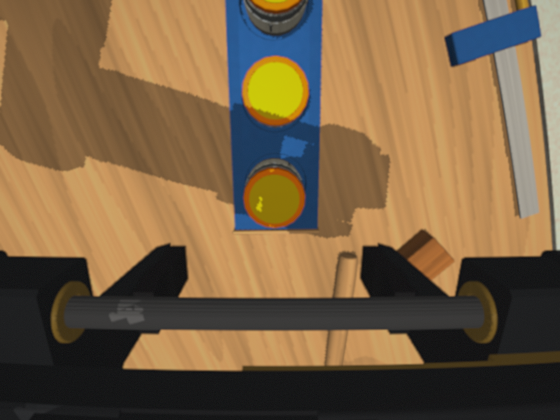

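The picture shows the near tub's lid at (275,197) and the next at (275,90). The holder is aligned with the tool, and the near tub (tub C) is centred between the fingers. Descending to grip it.

play_rows([
  [[0, -0.0005, -0.045, 0, 0.088], [0, 0, -0.045, 0, 0.088], [0, 0, -0.045, 0, 0.088], [0, 0, -0.023, 0, 0.088], [0, 0, -0.01, 0, 0.088], [0, 0, 0, 0, 0.072], [0, 0, 0, 0, 0.064], [0, 0, 0, 0, 0.054], [0, 0, 0, 0, 0.05], [0, 0, 0, 0, 0.05]],
])

```text
t: 3.38
eef_pos: [0.4804, -0.1866, 0.0441]
eef_rot: [0.001, 0.809, 0.588, 0.0]
wrist_force: [-3.2, -0.5, 5.6]
opening: 0.692
gripper_force: 30.0
```

```bash
python3 -c "
from cell import *
s=state();print(s['t'],s['eef_pos'],s['wrist_force'],s['effort'],s['moment'],s['opening'],s['gripper_force'])"
```

```text
3.375 [ 0.48038293 -0.18660955  0.04410542] [-3.15829655 -0.5454345   5.60162152] [ 5.21024186e-01 -3.97449982e+01 -1.91198462e+01  3.50574134e-01
 -5.72081041e-01 -3.72335594e-02] [-0.02722155  0.42724672 -0.00569388] 0.6918406894878697 30.00229239463806
```

play_rows([
  [[0, 0, 0.005, 0, 0.05], [0, 0, 0.01, 0, 0.05], [0, 0, 0.01, 0, 0.05], [0, 0, 0.005, 0, 0.05], [0, 0, 0, 0, 0.05], [0, 0, 0, 0, 0.05], [0, 0, 0, 0, 0.05], [0, 0, 0, 0, 0.05]],
])

```text
t: 4.38
eef_pos: [0.4801, -0.1863, 0.0731]
eef_rot: [-0.0, 0.809, 0.588, -0.0]
wrist_force: [-0.6, -0.2, -5.4]
opening: 0.692
gripper_force: 30.0
```

play_rows([
  [[0, 0, 0, 0, 0.05], [0, 0, 0, 0, 0.05]],
])

```text
t: 4.62
eef_pos: [0.4802, -0.1864, 0.0732]
eef_rot: [-0.0, 0.809, 0.588, -0.0]
wrist_force: [-0.4, -0.7, -4.5]
opening: 0.692
gripper_force: 30.0
```

play_rows([
  [[0, 0, 0, 0, 0.05], [0, 0, 0, 0, 0.05]],
])

```text
t: 4.88
eef_pos: [0.4802, -0.1864, 0.0732]
eef_rot: [0.0, 0.809, 0.588, 0.0]
wrist_force: [0.5, -0.6, -3.8]
opening: 0.69
gripper_force: 30.0
```

Reads about 4.5 N (a full tub would give 4.4–5.6 N, a light one at most 1.5 N). I'll raise it and check again when still.

play_rows([
  [[0, 0, 0.01, 0, 0.05], [0, 0, 0.015, 0, 0.05], [0, 0, 0.02, 0, 0.05], [0, 0, 0.02, 0, 0.05], [0, 0, 0.02, 0, 0.05], [0, 0, 0.02, 0, 0.05], [0, 0, 0.015, 0, 0.05], [0, 0, 0.005, 0, 0.05], [0, 0, 0, 0, 0.05], [0, 0, 0, 0, 0.05], [0, 0, 0, 0, 0.05], [0, 0, 0, 0, 0.05]],
])

```text
t: 6.38
eef_pos: [0.4801, -0.1863, 0.1979]
eef_rot: [-0.0, 0.809, 0.588, -0.0]
wrist_force: [-0.2, 1.0, -4.6]
opening: 0.69
gripper_force: 30.0
```

```bash
python3 - <<'E'
from h import *
F=[];M=[]
for i in range(8):
    c=read_camera("scene" if i else "wrist")
    if i==0: w=c
    s=state();F.append(s["wrist_force"]);M.append(s["moment"])
print(np.array(F).round(1).tolist(),np.mean(F,0),np.mean(M,0),s["t"],s["eef_pos"],s["opening"])
a=w["frame"][:,:,::-1];b=cv2.resize(c["frame"][100:310,130:410,::-1],(560,420),interpolation=cv2.INTER_CUBIC)
cv2.imwrite("pics/l1.png",cv2.resize(np.vstack([a,b]),(448,600) if 0 else (400,600)))
P=cloud(c);f=cv2.cvtColor(c["frame"],cv2.COLOR_RGB2HSV)
E
```

```text
[[-0.1, -0.3, -4.6], [0.4, -0.0, -4.6], [0.4, -0.6, -4.4], [-0.3, -0.5, -4.5], [0.7, -0.1, -5.8], [1.5, -0.1, -5.2], [0.3, -0.4, -5.2], [-0.4, -0.1, -3.9]] [ 0.31962159 -0.26736297 -4.75819361] [-0.03349357 -0.06229984 -0.00780213] 6.775 [ 0.48018043 -0.1863439   0.19820603] 0.6919651917888745
```

View pics/l1.png

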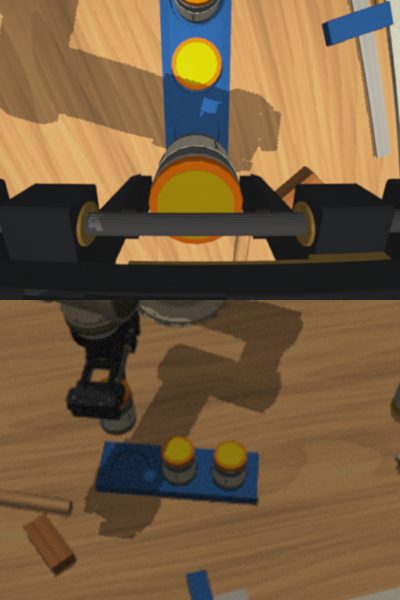

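The pictures show the tub held upright with its lid on, and recess C empty. The other two tubs are untouched, at about (178,455) and (230,455). The load is 4.8 N (about 0.49 kg), so this is the full tub, and its underside is about 0.166 m up, roughly 136 mm clear of the holder.

```bash
python3 -c "
from cell import *
print(job_done())"
```

```text
the job is handed in; nothing more can be done
None
```

The first tub I lifted was the full one (about 0.49 kg); I handed the job in holding it level and still about 136 mm above the holder, lid on, with the other two tubs never touched.

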